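# Gauge a hardwood block against a flip stop

## Task

Flip the hinged stop down until it lies on the fence, then slide the hardwood block along the bed, flush along the fence, until its end is pressed lightly home against the stop's nose for about a second. The stop's carriage is held on the fence only by friction and its setting must not be shifted. Then flip the stop back up and leave the block exactly where it was gauged, with the things around the jig left alone.

Things in the scene. Friction and masses are not known exactly. Their poses are not given: they have to be found in the camera images.
- gauge_jig: Fixed jig: wooden base plate with aluminium fence. Origin: underside, on the bench. y runs along the fence towards the stop, x from bed to fence (away from the robot), z up. Base 90 x 340 x 12 mm, x = -30 to +60 mm; its top (the bed) is at z = 12 mm. Fence 15 x 330 mm, 16 mm high above the bed; its guiding face looks to -x at x = +15 mm. Place and yaw vary.
- wood_block: Loose dark hardwood block 30 (x) x 150 (y) x 32 (z) mm, about 0.13 kg, standing on the bed on the -y side of the stop. Origin: centre of its underside; its y points roughly along the jig's y. It starts 5 to 10 mm off the fence, slightly askew, its leading (+y) end 15 to 120 mm short of the nose. Flush on the fence, its origin is at jig x = 0.
- stop_hinge (a point): Point on the stop's hinge axis, mid-width, 34 mm above the bench, at jig x = +38 mm; the axis is parallel to the jig's y. It rides on the steel carriage, a 40 mm wide block behind the fence, held by friction: pushed along the fence with more than about 10 N it slips, which spoils the setting. Its place along the fence varies.
- stop_grip (a point): Middle of the free length of the stop's handle rod, on its axis, for gripping. Rod round, 10 mm thick, parallel to the hinge axis and 78 mm from it, jutting 43 mm beyond the leaf's +y side; this point is 36 mm (jig +y) from the leaf's middle. It swings with the leaf: down, 34 mm above the bench at jig x = -40 mm; upright, 112 mm above. The rod can turn between fingers.
- stop_leaf (a joint): Angle of the steel stop leaf, rad: 0 = down, lying on the fence and across the bed; 1.57 = upright above the hinge; 1.75 = end of travel, leaning back. It starts up, at 1.4 to 1.7. A stiff hinge keeps it where it is left; moving it takes 1 to 3 N at the rod. The leaf is 24 mm wide along jig y, 12 mm either side of the hinge point.
- canister: Bystander: small black canister, 34 mm across, 47 mm tall. Origin: centre of underside.
- polish_bar: Bystander: bar of polishing compound, 34 x 96 x 32 mm. Origin: centre of underside.
- steel_bar: Bystander: small steel bar, 19 x 62 x 13 mm. Origin: centre of underside.
- beeswax: Bystander: round cake of wax, 44 mm across, 22 mm high. Origin: centre of underside.
- stop_face (a point): Point on the leaf's -y face where a brass nose, 12 mm thick and unyielding, sticks out towards the block (jig -y). The nose is screwed out 4 to 28 mm from this face, differently each time and not measured: it must be felt. With the leaf down the nose is 26 mm above the bench at jig x = 0, facing the middle of the block's end.
There are look-alikes about, which are no part of the job. What is shaped like the wood_block but green or purple is not meant.

How it is judged (in metres and radians):
On the way, in this order (a step that is already met when the one before it is completed fails the run):
1. the stop is flipped fully down onto the fence (value of joint stop_leaf below 0.08 rad), for 0.2 s.
2. with the stop down, the block lies flush along the fence and is pressed against the stop's nose with more than 2 N for half a second (value of joint stop_leaf below 0.08 rad and contact force between wood_block and stop_leaf above 2 N and x of wood_block in the frame of gauge_jig above -0.0025 m and angle between the y axis of wood_block and the y axis of gauge_jig, either way round below 0.03 rad), for 0.5 s.
At the end, for the whole second after the job is handed in: The stop is up again (leaf above 1.3 rad) and the block lies still on the bed, flush along the fence (within 3 mm and 0.03 rad), its leading end still within 2.5 mm of the place along the fence where the nose gauged it (value of joint stop_leaf above 1.3 rad and y of nose_tip in the frame of wood_block between 0.073 and 0.0775 m and x of wood_block in the frame of gauge_jig above -0.003 m and angle between the y axis of wood_block and the y axis of gauge_jig, either way round below 0.03 rad and angle between wood_block's own z axis and vertical below 0.05 rad and z of wood_block in the frame of gauge_jig below 0.015 m and linear speed of wood_block below 0.01 m/s); the robot touches nothing.
It fails at once if the stop's carriage is shifted by more than 1.5 mm along the fence (distance of stop_hinge from where it was at the start of the episode above 0.0015 m).
It fails at once if the block is rammed against the stop with more than 25 N (contact force between wood_block and stop_leaf above 25 N).
It fails at once if a bystander is moved by more than 15 mm (distance of any of canister, polish_bar, steel_bar, beeswax from where it was at the start of the episode above 0.015 m).
It also fails if it takes over 72 s, if anything falls off the work surface, if the arm or the gripper's body presses on something with over 40 N, if the wrist force passes 120 N, or if a joint passes its speed limit or range.

## Robot

A 7-joint arm with a two-finger parallel gripper is mounted at the origin on a cart in front of the work surface, level with it; the furniture and walls round the work are solid. World frame = base frame: x ahead of the robot, y to its left, z up, the work surface at z = 0. Lengths are in mm, angles in rad, forces in N, time in s.
With the tool pointing down it reaches from about 350 to 900 mm from the base axis. Payload 7.2 kg.
Tool frame: the origin (TCP) lies on the centre line of the jaws, within the pads' length; the fingertips stand 19 mm ahead of it and the grasp point (between the pads) is the TCP (robot.nose_length is the distance from the TCP to the fingertips, in mm); z points along the fingers, y is the line along which they close (so a half turn about z gives the same grasp; the last joint's range is limited). The gripper opens to 88 mm and grips with 3 to 60 N. Pads are 20 mm wide; open, the fingers measure 115 mm over their backs; the gripper's body (75 mm by 178 mm) begins 61 mm behind the grasp point.
Start: joints at [-1.266, 0.411, -0.013, 1.596, 0.006, 1.134, -0.082], TCP at [227.65, 582.069, 241.653] pointing down, gripper open.
Joint ranges: [-2.95, 2.95], [-0.29, 1.99], [-1.47, 1.44], [0.14, 2.54], [-1.03, 4.17], [0.13, 1.85], [-2.86, 2.86]. Speed limits (rad/s): [2.39, 2.39, 3.01, 3.01, 3.14, 3.14, 3.14].

## Interface

Orientations are given as a 3x3 rotation matrix whose columns are the frame's x, y, z axes.
In Python, from bench import readout, capture, order, robot gives the robot as it stands.
- The arm moves only by the shell command python3 -m crank 'ROWS' [FORCE]. ROWS is JSON, a list of rows, each a list of 3 entries, a list of its own where there are three numbers: the shift along the tool's x, y, z in units of 0.1 m (1.0 is 0.1 m), then the turn about the tool's z in units of 360 degrees (1.0 is 360 degrees), then the gripper's target within -1 to 1 (fully open at 1, half-way at 0, shut at -1). A call has 1 to 20 rows; each row is the pose to reach, as a shift and turn from the pose commanded when the call began, along the tool's axes at that moment, turning the shorter way round; what a row does not reach only later rows make up. A row lasts 1/12 s, in which the tool goes at most 41.7 mm and 7.16 degrees, less where a joint would pass 70% of its speed; a pose out of reach is approached as far as the arm can. A call with a number of a shift or a turn outside -1 to 1 is refused whole. A call with a gripper value outside its range is refused whole. The fingers move at their own pace and stop on an object; FORCE is the grip in N (left out, the last holds). Time passes only in rows, so rows that repeat a pose let the fingers close. It gives the time, the measured TCP pose, the force, the opening and the grip force at its end, in the units of the state.
- readout.observe(): the state, without advancing time (a new reading comes with each control period).
- capture(name): name is "scene" or "top" or "wrist"; returns a dict with "color" (384x512x3 uint8, red, green, blue), "depth" (384x512 float32, mm along the optical axis (not along the pixel's ray), 0 where there is no reading), "K" (3x3 intrinsics, pixels), "world_from_camera" (4x4, takes a point from camera to world coordinates); the wrist camera has in their place "mount" (4x4, takes a point from camera to tool coordinates, whose origin is the TCP and whose axes are the flange's). Camera axes: x right, y up, looking along -z (the intrinsics and any distortion apply to the point x, -y, -z); pixel columns grow to the right and rows downward; lengths in mm; the calibration is good to about 2 mm. The wrist camera is an equidistant fisheye: a pixel r from the principal point sees the ray r / f radians off the axis. A picture is of the moment at which its call begins: read the wrist's pose just before it.
- order.sign_off(): hands the job in; it is judged then, once.
The state is a dict: "t": time; "joint_positions": joint angles; "qd": joint speeds; "effort": joint torques, N m; "ee_pos": TCP position; "tcp_rot": TCP orientation; "contact_force": force on the tool from outside, world axes, zero at the start; "torque": the same for the moment, N m; "width": finger opening in mm; "grip_force": force on a finger pad.
Only numpy, scipy, OpenCV 4.12 (cv2) and the standard library are available. Lean on these libraries where they do the work, as an engineer would, in place of code of your own. Each camera call takes 0.05 s, during which the arm holds its last target. There are 200 camera calls.

## Working session

There is one attempt and no reset: what is moved stays moved. The work goes in short steps, Python scripts to look and compute and a shell command to move; the robot and the scene stay as the last step left them, time stands still between calls to the robot, and variables do not carry over. Pictures are saved under pics/ and viewed, at most 11 in all, crops included, and the job is handed in when it is done.

```bash
ls; mkdir -p pics
cat > h.py <<'E'
import numpy as np, cv2
from bench import readout, capture, order, robot
def snap(cam,fn):
    s=readout.observe(); c=capture(cam)
    cv2.imwrite('pics/'+fn+'.png',c['color'][:,:,::-1]); np.savez('pics/'+fn+'.npz',**c); return s,c
def cloud(c):
    d=c['depth'];K=c['K'];v,u=np.indices(d.shape)
    P=np.stack([(u-K[0,2])/K[0,0]*d,-(v-K[1,2])/K[1,1]*d,-d],-1)
    T=c['world_from_camera']; return P@T[:3,:3].T+T[:3,3]
E
python3 - <<'E'
from h import *
s,c=snap('top','top1'); s2,c2=snap('scene','scene1')
print(s); print(c['K'],c['world_from_camera'],c2['world_from_camera'])
a=cv2.imread('pics/top1.png');b=cv2.imread('pics/scene1.png')
cv2.imwrite('pics/both.png',cv2.resize(a,(800,600)))
E
```

```text
pics
{'t': 0.0, 'joint_positions': array([-1.26623238,  0.41189238, -0.01272883,  1.59699881,  0.00559176,
        1.13426591, -0.0822053 ]), 'qd': array([-0.00145644,  0.00156026,  0.00031796,  0.00088357,  0.00069952,
       -0.00048487, -0.00021793]), 'effort': array([ 1.23948757e-03, -5.87943685e+01,  6.42323345e-01, -2.91074717e+01,
       -5.37621242e-02,  1.84046337e-02,  7.75755507e-05]), 'ee_pos': array([227.48117734, 581.65482829, 240.83214534]), 'tcp_rot': array([[-9.31335622e-01,  3.64161694e-01, -4.68585325e-04],
       [ 3.64161984e-01,  9.31334490e-01, -1.45540743e-03],
       [-9.35939621e-05, -1.52611375e-03, -9.99998831e-01]]), 'contact_force': array([ 0.14117304,  0.92191875, -1.13454188]), 'torque': array([0.01838986, 0.07433751, 0.00531777]), 'grip_force': 0.0, 'width': 87.68775533084455}
[[393.83594734   0.         254.52585589]
 [  0.         393.83594734 192.58832845]
 [  0.           0.           1.        ]] [[ 2.75374424e-02  9.82814253e-01 -1.82531732e-01  2.98229349e+02]
 [-9.99300626e-01  3.16868355e-02  1.98545761e-02 -2.04008725e+01]
 [ 2.52972133e-02  1.81857330e-01  9.82999472e-01  1.41658856e+03]
 [ 0.00000000e+00  0.00000000e+00  0.00000000e+00  1.00000000e+00]] [[ 8.92866858e-01  3.15099685e-01 -3.21715654e-01  1.37558414e+02]
 [-4.50209736e-01  6.08743265e-01 -6.53255564e-01 -8.00520659e+02]
 [-9.99838528e-03  7.28109762e-01  6.85387632e-01  8.95114417e+02]
 [ 0.00000000e+00  0.00000000e+00  0.00000000e+00  1.00000000e+00]]
```

View pics/both.png

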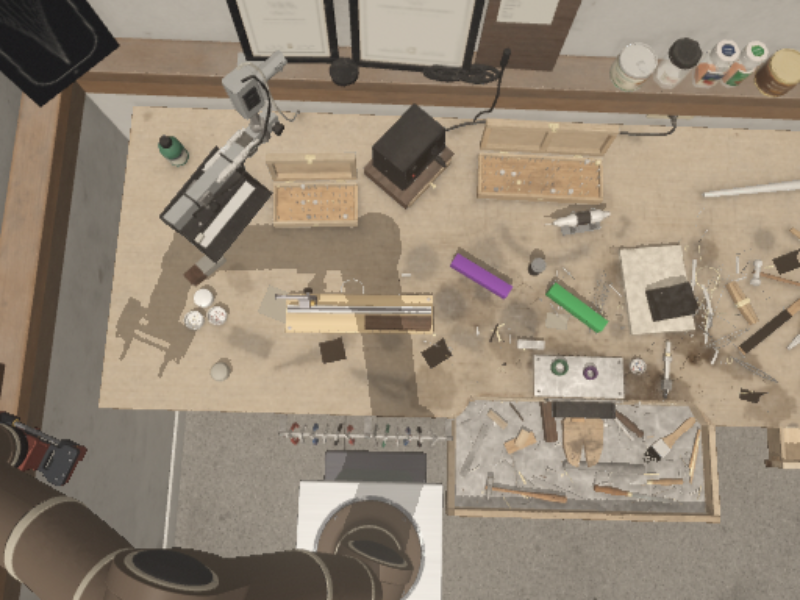

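View pics/scene1.png

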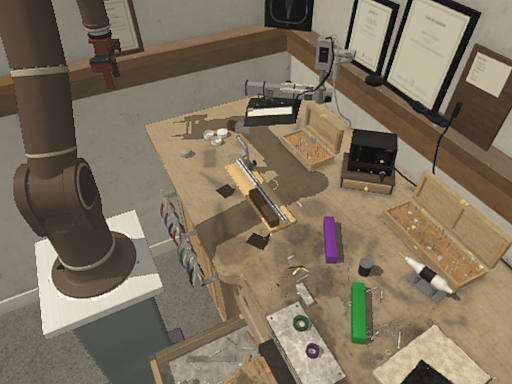

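The jig is at about (360,313) in the 800 px top view. The dark-brown block is at (398,323) and the raised stop is near (300,298), at the left (+y) end. The look-alikes are purple at (481,275) and green at (576,307), and I reject both by colour. Next I'll take a close crop of the jig.

Run:
```python
from h import *
a=cv2.imread('pics/top1.png')[175:225,165:290];b=cv2.imread('pics/scene1.png')[130:240,210:310]
A=cv2.resize(a,(800,320),interpolation=cv2.INTER_CUBIC);cv2.imwrite('pics/c1.png',A)
cv2.imwrite('pics/c2.png',cv2.resize(b,None,fx=5.4,fy=5.4,interpolation=cv2.INTER_CUBIC))
c=np.load('pics/top1.npz');P=cloud(c)
np.set_printoptions(suppress=True,precision=0,linewidth=250)
for v in range(184,216,2): print(v,P[v,174:284:5,2])
```

```text
184 [-0.  2. -2. -4. -2.  3. -4. -7. -4. -1. -4. -4. -5. -1.  0. -0. -3.  1. -6.  0. -3. -4.]
186 [-3. -3.  2.  4. 28. 34. -4. -7. -1. -4. -6.  1. -1.  1.  3.  1.  2. -4. -6.  4.  1. -1.]
188 [ -4. 118.  11.  10.   5.  10.  14.   6.  10.   7.  15.   7.  -5.  -7.  -7.  -1.  -3.   4.   5.  -5.   5.  -0.]
190 [ -4. 117. 112. 119. 116.  35.  12.  12.  14.   9.  12.  11.  12.  11.  11.  13.  16.  10.  12.   7.   9.   1.]
192 [-2. -2. 17. 11. 88. 78. 11. 12. 13. 24. 13. 11.  6. 10. 14. 18. 14. 16.  9. 14. 16. -2.]
194 [-3. -6.  9. 13. 86. 75.  8. 14.  8. 11. 10. 16. 16.  9.  8. 11. 12. 15. 15. 15.  7. -4.]
196 [-5.  1. 28. 27. 88. 31. 28. 32. 30. 25. 28. 34. 32. 27. 25. 20. 30. 24. 27. 27. 26. -4.]
198 [-6. -5. 23. 21. 28. 29. 28. 25. 29. 29. 27. 28. 28. 27. 29. 26. 26. 30. 25. 27. 29.  2.]
200 [ 3. -1. 10. 11. 15.  9. 10. 15. 11.  9. 11. 15. 12. 14. 24. 19. 20. 19. 19. 21. 25.  2.]
202 [-6. -0.  9.  9.  9. 17. 13. 10. 15.  9.  6.  9. 42. 42. 41. 43. 48. 42. 40. 48. 43. -2.]
204 [-2.  0. 15. 10. 14.  7. 14. 12.  9. 11. 14.  9. 51. 44. 43. 42. 42. 43. 47. 40. 42. -3.]
206 [ 2. -2. 10. 13.  9. 13. 10. 15.  8. 13. 15. 13. 50. 46. 50. 46. 44. 44. 43. 44. 40. -5.]
208 [-3. -2.  7.  5. 12. 10. 10. 11. 10. 13.  4.  8. 39. 40. 42. 44. 44. 44. 45. 45. 47.  2.]
210 [-3. -4. 12. 13. 13.  8. 16. 15. 15. 13.  9.  9. 30. 30. 31. 34. 33. 38. 40. 37. 42. -1.]
212 [-2. -7. 11. 12.  8. 11.  8. 10.  8. 11. 12. 15. 13.  7. 12. 10.  9. 14. 16. 10. 11. -4.]
214 [-4. -1. -5.  2.  1.  1. -5.  3.  7. -4.  3. -3.  0. -3. -2.  1. -8.  1.  2.  1.  1. -1.]
```

View pics/c1.png

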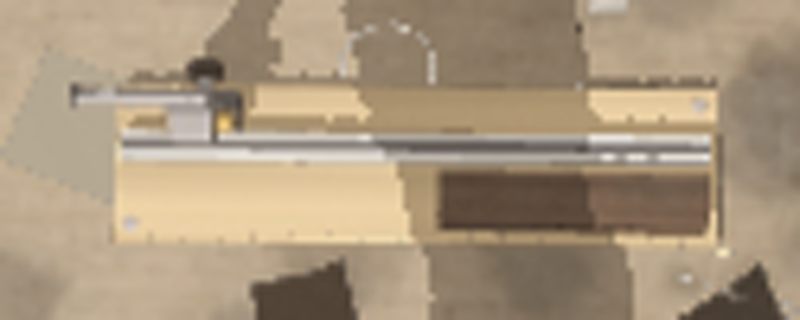

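View pics/c2.png

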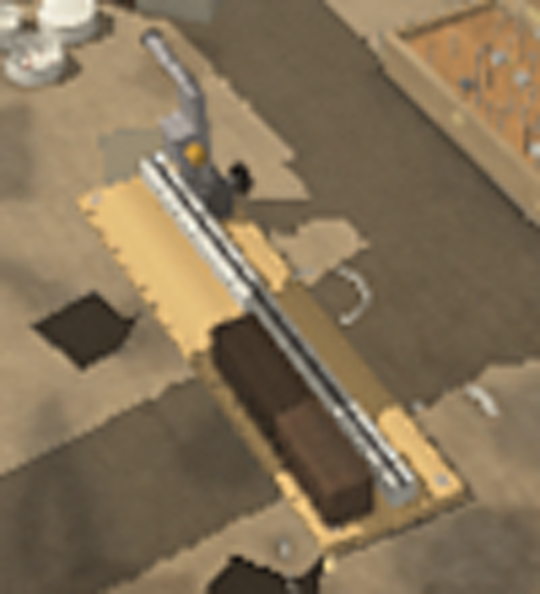

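```bash
cat >> h.py <<'E'
def hit(c,u,v,z):
    K=c['K'];T=c['world_from_camera'];d=T[:3,:3]@np.array([(u-K[0,2])/K[0,0],-(v-K[1,2])/K[1,1],-1.])
    return T[:3,3]+d*(z-T[2,3])/d[2]
E
python3 - <<'E'
from h import *
np.set_printoptions(suppress=True,precision=1)
c=np.load('pics/top1.npz')
f=lambda x,y,z:hit(c,x/6.4+165-.42,y/6.4+175-.42,z)
for n,x,y,z in [('base NL',115,241,12),('base NR',717,241,12),('FR',717,86,12),('fence face L',122,161,28),('fence face R',710,164,28),('fence back L',122,135,28),('back R',710,136,28),('blk fL',440,172,44),('blk fR',710,176,44),('blk nL',440,229,44),('blk nR',708,234,44),('rod tip',72,96,112),('rod at leaf',205,97,112),('leaf +y',168,125,90),('leaf -y',213,125,90)]: print(n,f(x,y,z))
E
```

```text
base NL [479.3 206.8  12. ]
base NR [ 489.7 -130.2   12. ]
FR [ 578.6 -128.7   12. ]
fence face L [522.1 203.   28. ]
fence face R [ 530.8 -124.3   28. ]
fence back L [536.7 203.9  28. ]
back R [ 546.7 -124.    28. ]
blk fL [518.9  25.7  44. ]
blk fR [ 521.4 -123.2   44. ]
blk nL [487.3  24.5  44. ]
blk nR [ 489.1 -122.7   44. ]
rod tip [542.2 217.7 112. ]
rod at leaf [543.9 148.2 112. ]
leaf +y [532.3 169.8  90. ]
leaf -y [533.  145.9  90. ]
```

```bash
python3 -m crank '[[[-0.63,-0.94,0],0,1],[[-0.63,-0.94,0],0,1],[[-0.63,-0.94,0],0,1],[[-0.63,-0.94,0],0,1]]'; python3 -m crank '[[[-0.63,-0.94,0],0,1],[[-0.63,-0.94,0],0,1],[[-0.63,-0.94,0],0,1],[[-0.63,-0.94,0],0,1]]'
```

```text
t: 0.43
ee_pos: [254.6, 465.6, 241.4]
tcp_rot: [[-0.929, 0.369, 0.001], [0.369, 0.929, -0.004], [-0.002, -0.003, -1.0]]
contact_force: [0.0, 0.6, -0.1]
width: 87.4
grip_force: 0.0
t: 0.77
ee_pos: [278.1, 355.7, 241.5]
tcp_rot: [[-0.929, 0.369, -0.0], [0.369, 0.929, -0.003], [-0.001, -0.002, -1.0]]
contact_force: [0.5, 0.1, -0.4]
width: 87.9
grip_force: 0.0
```

```bash
python3 -m crank '[[[-0.63,-0.94,0],0.186,1],[[-0.63,-0.94,0],0.186,1],[[-0.63,-0.94,0],0.186,1],[[-0.63,-0.94,0],0.186,1],[[-0.63,-0.94,0],0.186,1],[[-0.63,-0.94,0],0.186,1],[[-0.63,-0.94,0],0.186,1],[[-0.63,-0.94,0],0.186,1],[[-0.63,-0.94,0],0.186,1],[[-0.63,-0.94,0],0.186,1],[[-0.63,-0.94,0],0.186,1],[[-0.63,-0.94,0],0.186,1]]'
```

```text
t: 1.77
ee_pos: [300.9, 251.1, 241.6]
tcp_rot: [[-0.032, 0.999, -0.0], [0.999, 0.032, -0.0], [-0.0, -0.0, -1.0]]
contact_force: [-0.3, -0.6, -0.1]
width: 88.0
grip_force: 0.0
```

```bash
python3 -m crank '[[[-0.6,0.8,-0.3],0,1],[[-0.6,0.8,-0.3],0,1],[[-0.6,0.8,-0.3],0,1],[[-0.6,0.8,-0.3],0,1]]'; python3 -m crank '[[[-0.6,0.8,-0.3],0,1],[[-0.6,0.8,-0.3],0,1],[[-0.6,0.8,-0.3],0,1],[[-0.6,0.8,-0.3],0,1],[[-0.6,0.8,-0.3],0,1]]'
python3 - <<'E'
from h import *
np.set_printoptions(suppress=True,precision=4)
s,c=snap('wrist','w1'); np.savez('pics/w1s.npz',p=s['ee_pos'],R=s['tcp_rot']); print(s['ee_pos'],s['tcp_rot'],c['K'],c['mount'])
cv2.imwrite('pics/w1b.png',cv2.resize(cv2.imread('pics/w1.png'),(800,600),interpolation=cv2.INTER_CUBIC))
E
```

```text
t: 2.1
ee_pos: [386.5, 190.7, 273.1]
tcp_rot: [[-0.026, 1.0, 0.003], [1.0, 0.026, 0.001], [0.001, 0.003, -1.0]]
contact_force: [0.0, -0.3, 0.7]
width: 87.7
grip_force: 0.0
t: 2.52
ee_pos: [464.5, 135.5, 301.2]
tcp_rot: [[-0.029, 1.0, -0.001], [1.0, 0.029, -0.0], [-0.0, -0.001, -1.0]]
contact_force: [-0.4, 1.1, -1.0]
width: 88.0
grip_force: 0.0
[464.4528 135.5259 301.2468] [[-0.0292  0.9996 -0.0006]
 [ 0.9996  0.0292 -0.0002]
 [-0.0002 -0.0006 -1.    ]] [[297.3186   0.     258.9402]
 [  0.     297.3186 189.732 ]
 [  0.       0.       1.    ]] [[   0.0002    0.9581    0.2864   78.6617]
 [   1.       -0.0002   -0.0002   -1.0048]
 [  -0.0001    0.2864   -0.9581 -143.2712]
 [   0.        0.        0.        1.    ]]
```

View pics/w1b.png

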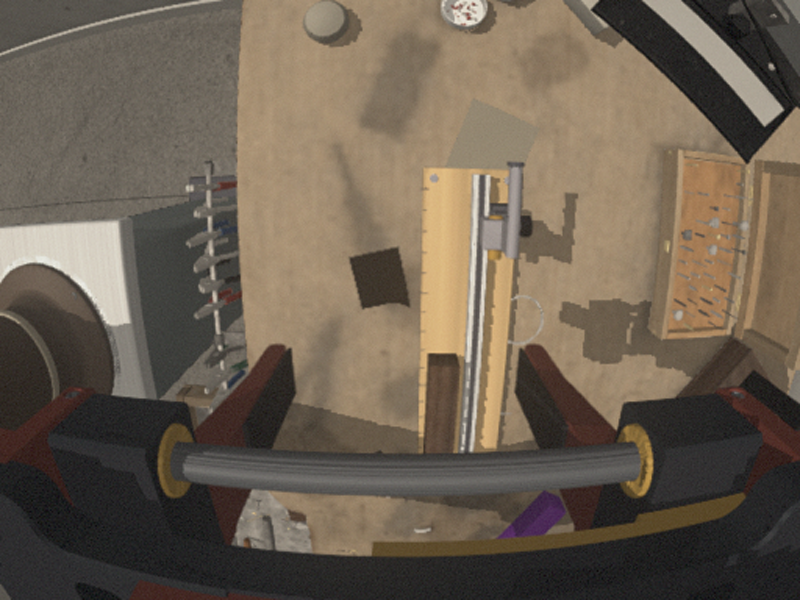

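The wrist view shows the rod from (516,163) to (513,258), with the brass nose at (495,253). The bed's near-left corner is at (424,170) and the block's leading end runs (427–459,353). I'll convert these to world coordinates.

```bash
cat >> h.py <<'E'
def whit(c,p,R,u,v,z):
    K=c['K'];M=c['mount'];a=np.array([u-K[0,2],v-K[1,2]])/K[0,0];r=np.hypot(*a)
    d=np.array([a[0]/r*np.sin(r),-a[1]/r*np.sin(r),-np.cos(r)])
    o=R@M[:3,3]+p;d=R@M[:3,:3]@d
    return o+d*(z-o[2])/d[2]
E
python3 - <<'E'
from h import *
np.set_printoptions(suppress=True,precision=1)
c=np.load('pics/w1.npz');q=np.load('pics/w1s.npz')
f=lambda x,y,z:whit(c,q['p'],q['R'],x*.64-.2,y*.64-.2,z)
for n,x,y,z in [('bed corner NL',424,170,12),('bed near edge',420,350,12),('fence face top L',473,175,28),('fence face top',468,340,28),('fence back top L',487,175,28),('fence back',485,340,28),('blk nL',427,353,44),('blk fL',459,353,44),('rod tip',516,163,112),('rod end',513,258,112),('leaf +y edge',495,206,70),('leaf -y',495,248,70),('nose tip',495,259,105)]: print(n,f(x,y,z))
im=cv2.imread('pics/w1.png')[90:240,260:360];cv2.imwrite('pics/w1c.png',cv2.resize(im,None,fx=4,fy=4,interpolation=cv2.INTER_CUBIC))
d=c['depth'];print(d[100:172:6,300:348:4])
E
```

```text
bed corner NL [478.8 207.   12. ]
bed near edge [481.7  29.1  12. ]
fence face top L [522.1 204.8  28. ]
fence face top [527.3  47.6  28. ]
fence back top L [534.8 205.5  28. ]
fence back [544.1  47.9  28. ]
blk nL [486.9  39.9  44. ]
blk fL [517.2  40.6  44. ]
rod tip [540.9 217.4 112. ]
rod end [543.5 147.2 112. ]
leaf +y edge [535.4 181.5  70. ]
leaf -y [537.7 146.5  70. ]
nose tip [531.2 144.4 105. ]
[[423.8 422.2 423.3 423.5 424.  422.6 423.3 423.2 422.3 424.2 423.2 423.3]
 [426.1 426.1 426.1 425.6 426.3 426.2 426.8 314.1 314.5 426.5 426.7 427.4]
 [416.1 402.4 401.8 403.2 418.2 416.1 417.8 315.7 315.8 428.9 428.9 427.5]
 [419.4 404.9 403.7 405.6 419.6 420.3 417.4 318.1 318.2 430.4 431.1 432.7]
 [422.9 406.6 407.5 406.8 423.2 422.  422.  320.8 319.8 434.8 437.  433.5]
 [425.4 408.5 408.4 408.2 413.4 413.6 414.7 321.2 322.4 436.8 436.6 437.3]
 [427.3 411.9 411.5 410.7 404.8 404.  405.1 324.2 325.3 441.  439.1 439.7]
 [431.5 414.9 370.9 357.5 355.6 357.2 342.9 326.6 328.1 407.  405.2 444.5]
 [433.2 416.1 368.7 359.5 359.7 357.9 331.8 327.3 417.5 410.4 410.4 444.1]
 [435.1 420.3 366.4 360.4 360.4 360.1 332.4 330.3 331.6 448.  447.2 448.5]
 [436.7 421.8 421.6 375.7 372.  374.4 333.8 331.4 449.4 450.8 452.4 450.6]
 [436.  424.  423.4 440.  373.7 440.4 439.  439.4 453.1 454.4 451.3 452.6]]
```

View pics/w1c.png

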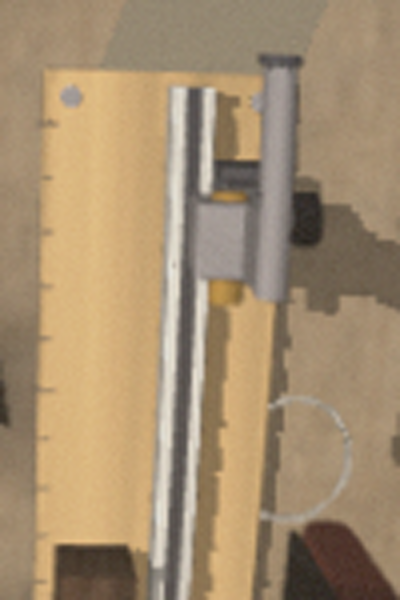

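```bash
python3 -m crank '[[[0.57,0.95,0.4],0,-1],[[0.57,0.95,0.4],0,-1],[[0.57,0.95,0.4],0,-1],[[0.57,0.95,0.4],0,-1],[[0.57,0.95,0.4],0,-1],[[0.57,0.95,0.4],0,-1],[[0.57,0.95,0.4],0,-1]]' 5; python3 -m crank '[[[0,0.12,0.4],0,-1],[[0,0.12,0.4],0,-1],[[0,0.12,0.8],0,-1],[[0,0.12,0.8],0,-1],[[0,0.12,0.8],0,-1]]'
```

```text
t: 3.15
ee_pos: [556.6, 195.0, 262.3]
tcp_rot: [[-0.03, 1.0, 0.0], [1.0, 0.03, 0.001], [0.001, 0.0, -1.0]]
contact_force: [-0.1, -0.4, -0.2]
width: 44.9
grip_force: 0.0
t: 3.57
ee_pos: [568.1, 195.0, 182.0]
tcp_rot: [[-0.029, 1.0, -0.003], [1.0, 0.029, -0.001], [-0.001, -0.003, -1.0]]
contact_force: [0.1, 1.0, 0.5]
width: 11.3
grip_force: 0.0
```

```bash
python3 -m crank '[[[0,0,0.3],0,-1],[[0,0,0.6],0,-1],[[0,0,0.63],0,-1],[[0,0,0.63],0,-1]]' ; python3 -m crank '[[[0,-0.1,0],0,-1],[[0,-0.2,0],0,-1],[[0,-0.25,0],0,-1],[[0,-0.3,0.01],0,-1],[[0,-0.35,0.02],0,-1],[[0,-0.4,0.04],0,-1],[[0,-0.4,0.04],0,-1]]'
```

```text
t: 3.9
ee_pos: [569.3, 195.4, 119.7]
tcp_rot: [[-0.029, 1.0, -0.001], [1.0, 0.029, -0.0], [-0.0, -0.001, -1.0]]
contact_force: [-0.2, 0.1, 0.3]
width: 0.3
grip_force: 0.0
t: 4.48
ee_pos: [528.5, 194.4, 114.5]
tcp_rot: [[-0.03, 1.0, -0.001], [1.0, 0.03, 0.0], [0.0, -0.001, -1.0]]
contact_force: [0.2, 0.5, -0.6]
width: 0.2
grip_force: 0.0
```

```bash
python3 -m crank '[[[0,-0.06,0.05],0,-1],[[0,-0.12,0.1],0,-1],[[0,-0.18,0.15],0,-1],[[0,-0.23,0.19],0,-1],[[0,-0.23,0.19],0,-1]]'
python3 - <<'E'
from h import *
s,c=snap('scene','s2')
cv2.imwrite('pics/s2c.png',cv2.resize(cv2.imread('pics/s2.png')[90:250,180:320],None,fx=3.7,fy=3.7,interpolation=cv2.INTER_CUBIC))
E
```

```text
t: 4.9
ee_pos: [505.0, 193.4, 94.3]
tcp_rot: [[-0.03, 1.0, -0.002], [1.0, 0.03, -0.001], [-0.001, -0.002, -1.0]]
contact_force: [0.6, 0.7, 0.2]
width: 0.6
grip_force: 0.0
```

View pics/s2c.png

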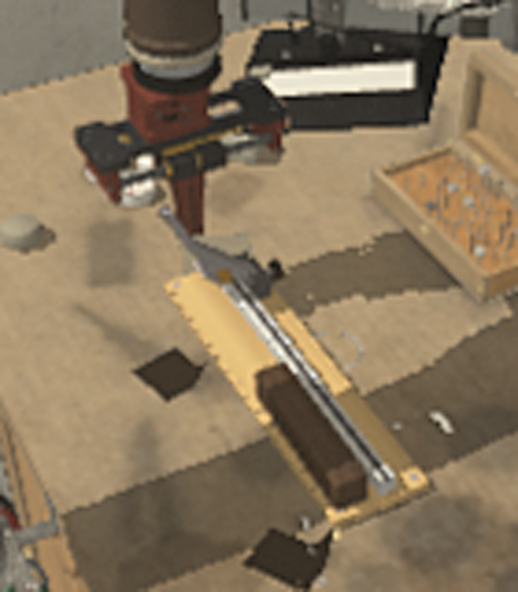

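The crop shows the leaf about half down, with the rod in front of the closed fingers near (175,222) and the block untouched. Next I'll go over the top of the rod and press down.

```bash
python3 -m crank '[[[0,0.02,-0.35],0,-1],[[0,0.02,-0.35],0,-1],[[0,-0.25,-0.35],0,-1],[[0,-0.25,-0.35],0,-1],[[0,-0.27,0.0],0,-1],[[0,-0.3,0.1],0,-1],[[0,-0.33,0.2],0,-1],[[0,-0.35,0.26],0,-1],[[0,-0.35,0.3],0,-1],[[0,-0.35,0.32],0,-1],[[0,-0.35,0.32],0,-1]]'
```

```text
t: 5.87
ee_pos: [472.4, 192.5, 63.7]
tcp_rot: [[-0.029, 1.0, 0.001], [1.0, 0.029, 0.0], [-0.0, 0.001, -1.0]]
contact_force: [0.2, -0.1, -0.2]
width: 0.5
grip_force: 0.0
```

```bash
python3 -m crank '[[[0,0,0.01],0,-1],[[0,0,0.02],0,-1],[[0,0,0.02],0,-1]]';python3 -m crank '[[[0,0,0.01],0,-1],[[0,0,0.02],0,-1],[[0,0,0.02],0,-1]]'
```

```text
t: 6.12
ee_pos: [472.3, 192.6, 61.9]
tcp_rot: [[-0.029, 1.0, 0.001], [1.0, 0.029, 0.0], [0.0, 0.001, -1.0]]
contact_force: [0.5, -0.6, 0.2]
width: 0.6
grip_force: 0.3
t: 6.37
ee_pos: [471.9, 192.6, 59.6]
tcp_rot: [[-0.029, 1.0, 0.0], [1.0, 0.029, 0.0], [0.0, 0.0, -1.0]]
contact_force: [0.5, -0.2, -0.4]
width: 0.6
grip_force: 0.3
```

```bash
python3 -m crank '[[[0,0,0.01],0,-1],[[0,0,0.02],0,-1]]';python3 -m crank '[[[0,0,0.01],0,-1],[[0,0,0.02],0,-1]]';python3 - <<'E'
from h import *
s,c=snap('scene','s3');s,c1=snap('wrist','w3')
a=cv2.resize(cv2.imread('pics/s3.png')[90:250,180:320],(400,457),interpolation=cv2.INTER_CUBIC)
b=cv2.resize(cv2.imread('pics/w3.png')[60:260,180:355],(400,457),interpolation=cv2.INTER_CUBIC)
cv2.imwrite('pics/s3c.png',np.hstack([a,b]))
E
```

```text
t: 6.53
ee_pos: [471.9, 192.7, 57.7]
tcp_rot: [[-0.029, 1.0, 0.0], [1.0, 0.029, 0.0], [0.0, 0.0, -1.0]]
contact_force: [0.5, 0.5, 6.0]
width: 0.6
grip_force: 2.5
t: 6.7
ee_pos: [472.0, 192.8, 56.4]
tcp_rot: [[-0.029, 1.0, 0.0], [1.0, 0.029, 0.001], [0.001, 0.0, -1.0]]
contact_force: [-3.9, -1.3, 20.0]
width: 0.3
grip_force: 9.5
```

View pics/s3c.png

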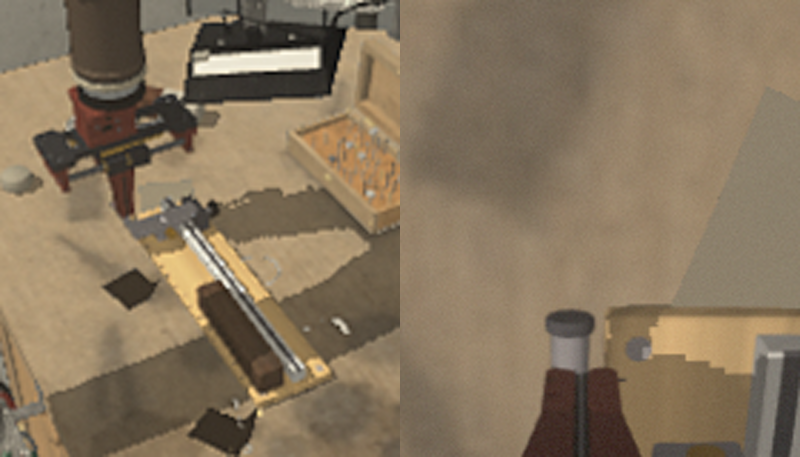

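The stop is down: 20 N was felt at the hard stop at rod-top height z≈38, and the picture shows the leaf lying across the bed. Next I'll go over the block.

```bash
python3 -m crank '[[[0,0,-0.4],0,-1],[[0,0,-0.8],0,-1],[[-0.3,0,-0.9],0,0.4],[[-0.7,0.1,-0.9],0,0.4],[[-1,0.1,-0.9],0,0.4],[[-1,0.1,-0.9],0,0.4],[[-1,0.1,-0.9],0,0.4]]'; python3 -m crank '[[[-0.4,0.1,0],0,0.4],[[-0.8,0.1,0],0,0.4],[[-1,0.1,0],0,0.4],[[-1,0.1,0],0,0.4]]';  python3 -m crank '[[[-0.2,0.02,0],0,0.4],[[-0.44,0.05,0.2],0,0.4],[[-0.44,0.05,0.5],0,0.4],[[-0.44,0.05,0.5],0,0.4],[[-0.44,0.05,0.5],0,0.4]]'
```

```text
t: 7.38
ee_pos: [484.5, 91.3, 145.7]
tcp_rot: [[-0.026, 1.0, -0.0], [1.0, 0.026, -0.0], [-0.0, -0.0, -1.0]]
contact_force: [0.2, 0.1, -0.6]
width: 30.6
grip_force: 0.0
t: 7.72
ee_pos: [497.4, -10.3, 145.5]
tcp_rot: [[-0.025, 1.0, -0.0], [1.0, 0.025, -0.001], [-0.001, -0.0, -1.0]]
contact_force: [-0.1, 0.1, 0.9]
width: 57.3
grip_force: 0.0
t: 8.13
ee_pos: [502.7, -48.7, 94.5]
tcp_rot: [[-0.031, 1.0, -0.004], [1.0, 0.031, 0.001], [0.001, -0.004, -1.0]]
contact_force: [0.4, -0.4, 0.6]
width: 61.4
grip_force: 0.0
```

```bash
python3 -m crank '[[[0,0.02,0.25],0,0.4],[[0,0.02,0.4],0,0.4],[[0,0.02,0.43],0,0.4],[[0,0.02,0.43],0,0.4]]'; python3 -m crank '[[[0,0,0],0,-0.4],[[0,0,0],0,-0.4],[[0,0,0],0,-0.4],[[0,0,0],0,-0.4],[[0,0,0],0,-0.4],[[0,0,0],0,-0.4],[[0,0,0],0,-0.4],[[0,0,0],0,-0.4]]' 5
```

```text
t: 8.47
ee_pos: [505.9, -49.0, 52.9]
tcp_rot: [[-0.031, 1.0, -0.001], [1.0, 0.031, 0.001], [0.001, -0.001, -1.0]]
contact_force: [-0.1, 0.4, 0.9]
width: 61.5
grip_force: 0.0
t: 9.13
ee_pos: [506.1, -50.5, 53.1]
tcp_rot: [[-0.029, 1.0, 0.001], [1.0, 0.029, 0.0], [0.0, 0.001, -1.0]]
contact_force: [-0.7, 0.0, 6.7]
width: 29.9
grip_force: 5.0
```

```bash
python3 -m crank '[[[0,0,-0.01],0,-0.4],[[0,0,-0.015],0,-0.4],[[0,0,-0.015],0,-0.4],[[0,0,-0.015],0,-0.4]]'; python3 -m crank '[[[0.02,0.02,0],0,-0.4],[[0.05,0.04,0],0,-0.4],[[0.07,0.05,0],0,-0.4],[[0.1,0.06,0],0,-0.4],[[0.1,0.06,0],0,-0.4]]'
```

```text
t: 9.47
ee_pos: [505.7, -50.5, 54.0]
tcp_rot: [[-0.029, 1.0, -0.0], [1.0, 0.029, -0.0], [-0.0, -0.0, -1.0]]
contact_force: [0.3, 0.4, -1.6]
width: 29.9
grip_force: 5.0
t: 9.88
ee_pos: [511.9, -39.4, 54.1]
tcp_rot: [[-0.03, 1.0, 0.0], [1.0, 0.03, 0.0], [0.0, 0.0, -1.0]]
contact_force: [0.4, 1.0, -1.0]
width: 29.9
grip_force: 5.0
```

```bash
python3 -m crank '[[[0.02,0.01,0.005],0,-0.4],[[0.04,0.01,0.005],0,-0.4],[[0.06,0.02,0.005],0,-0.4],[[0.06,0.02,0.005],0,-0.4]]'; for i in 1 2; do python3 -m crank '[[[0,0.005,0],0,-0.4],[[0,0.01,0],0,-0.4],[[0,0.01,0],0,-0.4]]'; done
```

```text
t: 10.22
ee_pos: [513.5, -33.8, 53.6]
tcp_rot: [[-0.03, 1.0, -0.0], [1.0, 0.03, 0.0], [0.0, -0.0, -1.0]]
contact_force: [-0.1, 0.7, -1.5]
width: 29.8
grip_force: 5.0
t: 10.47
ee_pos: [514.1, -34.3, 53.6]
tcp_rot: [[-0.029, 1.0, -0.001], [1.0, 0.029, 0.0], [0.0, -0.001, -1.0]]
contact_force: [-0.7, 1.3, -1.9]
width: 30.0
grip_force: 5.0
t: 10.72
ee_pos: [514.2, -34.3, 53.4]
tcp_rot: [[-0.029, 1.0, -0.002], [1.0, 0.029, 0.0], [0.0, -0.002, -1.0]]
contact_force: [-4.6, -0.5, 1.4]
width: 30.2
grip_force: 5.0
```

```bash
python3 -m crank '[[[0.05,0,0],0,-0.4],[[0.1,0,0],0,-0.4],[[0.15,0,0],0,-0.4],[[0.2,0,0],0,-0.4],[[0.25,0,0],0,-0.4],[[0.3,0,0],0,-0.4],[[0.35,0,0],0,-0.4],[[0.4,0,0],0,-0.4],[[0.4,0,0],0,-0.4]]'
```

```text
t: 11.47
ee_pos: [513.3, 6.3, 53.3]
tcp_rot: [[-0.03, 1.0, -0.002], [1.0, 0.03, 0.0], [0.0, -0.002, -1.0]]
contact_force: [-3.3, 0.2, -1.5]
width: 29.9
grip_force: 5.0
```

```bash
python3 -m crank '[[[0.05,0,0],0,-0.4],[[0.1,0,0],0,-0.4],[[0.15,0,0],0,-0.4],[[0.2,0,0],0,-0.4],[[0.25,0,0],0,-0.4],[[0.25,0,0],0,-0.4]]'
python3 - <<'E'
from h import *
s,c=snap('wrist','w4');np.savez('pics/w4s.npz',p=s['ee_pos'],R=s['tcp_rot'])
b=cv2.resize(cv2.imread('pics/w4.png')[40:300,180:400],None,fx=2.3,fy=2.3,interpolation=cv2.INTER_CUBIC)
cv2.imwrite('pics/w4c.png',b)
E
```

```text
t: 11.97
ee_pos: [512.8, 31.3, 53.4]
tcp_rot: [[-0.03, 1.0, -0.001], [1.0, 0.03, 0.0], [0.0, -0.001, -1.0]]
contact_force: [-4.4, 1.0, -1.4]
width: 30.4
grip_force: 5.0
```

View pics/w4c.png

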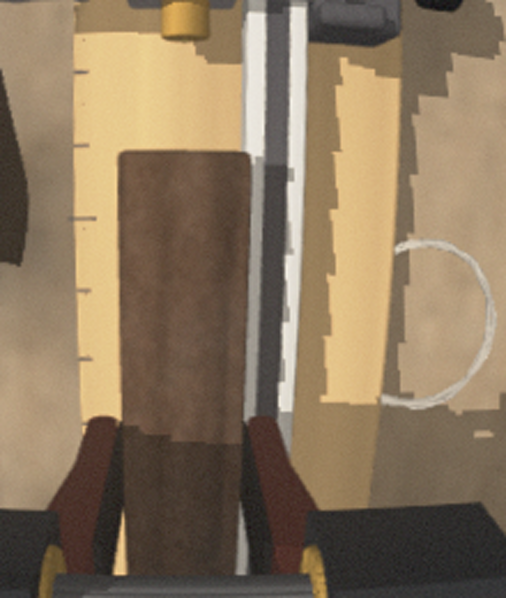

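The block is flush on the fence in this crop: its leading edge is at row 152 and the brass nose tip at row 38, column 187.

Run:
```python
from h import *
c=np.load('pics/w4.npz');q=np.load('pics/w4s.npz')
f=lambda x,y,z:whit(c,q['p'],q['R'],x/2.3+180-.3,y/2.3+40-.3,z)
print(f(185,152,44),f(187,38,30),f(187,38,26))
```

```text
[510.06593062 108.62813992  44.        ] [509.73534293 136.5235811   30.        ] [509.73774904 137.16419385  26.        ]
```

```bash
python3 -m crank '[[[0.05,0,0],0,-0.4],[[0.1,0,0],0,-0.4],[[0.15,0,0],0,-0.4],[[0.2,0,0],0,-0.4],[[0.22,0,0],0,-0.4],[[0.22,0,0],0,-0.4],[[0.22,0,0],0,-0.4]]'; for i in 1 2 3; do python3 -m crank '[[[0.005,0,0],0,-0.4],[[0.01,0,0],0,-0.4],[[0.01,0,0],0,-0.4]]'|egrep 'ee|cont'; done
```

```text
t: 12.6
ee_pos: [512.3, 52.7, 53.4]
tcp_rot: [[-0.029, 1.0, -0.001], [1.0, 0.029, 0.0], [0.0, -0.001, -1.0]]
contact_force: [-4.3, -0.0, -1.0]
width: 29.9
grip_force: 5.0
ee_pos: [512.3, 52.9, 53.5]
contact_force: [-6.2, -2.8, -1.8]
ee_pos: [512.3, 53.8, 53.5]
contact_force: [-5.5, -3.3, -1.1]
ee_pos: [512.3, 54.7, 53.5]
contact_force: [-5.3, -2.1, -0.8]
```

```bash
python3 -m crank '[[[0.005,-0.003,0],0,-0.4],[[0.01,-0.003,0],0,-0.4],[[0.01,-0.003,0],0,-0.4]]'|egrep 'ee|cont'; for i in 1 2 3; do python3 -m crank '[[[0.005,0,0],0,-0.4],[[0.007,0,0],0,-0.4],[[0.007,0,0],0,-0.4]]'|egrep 'ee|cont'; done
```

```text
ee_pos: [512.2, 56.0, 53.6]
contact_force: [-3.4, -1.7, -1.4]
ee_pos: [512.3, 56.7, 53.6]
contact_force: [-4.7, -3.7, -0.4]
ee_pos: [512.2, 57.4, 53.6]
contact_force: [-3.7, -3.3, -1.1]
ee_pos: [512.2, 58.1, 53.6]
contact_force: [-4.2, -3.4, -0.9]
```

```bash
for i in 1 2 3; do python3 -m crank '[[[0.003,0,0],0,-0.4],[[0.006,0,0],0,-0.4],[[0.006,0,0],0,-0.4]]'|egrep 'ee|cont'; done
```

```text
ee_pos: [512.1, 58.7, 53.5]
contact_force: [-3.3, -3.0, -0.7]
ee_pos: [512.2, 59.3, 53.6]
contact_force: [-4.3, -2.5, -1.7]
ee_pos: [512.1, 59.4, 53.6]
contact_force: [-5.4, -4.1, -1.0]
```

```bash
for i in 1 2; do python3 -m crank '[[[0.002,0,0],0,-0.4],[[0.003,0,0],0,-0.4],[[0.003,0,0],0,-0.4]]' 6|egrep 'ee|cont|grip'; done
```

```text
ee_pos: [512.2, 59.4, 53.6]
contact_force: [-4.2, -5.2, -0.4]
grip_force: 6.0
ee_pos: [512.2, 59.4, 53.6]
contact_force: [-4.2, -5.7, -0.1]
grip_force: 6.0
```

```bash
python3 -m crank '[[[0.002,-0.001,0],0,-0.4],[[0.003,-0.002,0],0,-0.4],[[0.003,-0.002,0],0,-0.4],[[0.003,-0.002,0],0,-0.4],[[0.003,-0.002,0],0,-0.4]]' 7|egrep 'ee|cont|grip'; python3 -m crank '[[[0.002,0,0],0,-0.4],[[0.002,0,0],0,-0.4],[[0.002,0,0],0,-0.4],[[0.002,0,0],0,-0.4],[[0.002,0,0],0,-0.4],[[0.002,0,0],0,-0.4],[[0.002,0,0],0,-0.4],[[0.002,0,0],0,-0.4],[[0.002,0,0],0,-0.4],[[0.002,0,0],0,-0.4],[[0.002,0,0],0,-0.4],[[0.002,0,0],0,-0.4]]'|egrep 'ee|cont|grip|rot'
```

```text
ee_pos: [512.1, 59.5, 53.6]
contact_force: [-3.8, -6.5, -1.0]
grip_force: 7.0
ee_pos: [512.1, 59.5, 53.6]
tcp_rot: [[-0.028, 1.0, 0.0], [1.0, 0.028, -0.002], [-0.002, 0.0, -1.0]]
contact_force: [-3.4, -6.6, -1.4]
grip_force: 7.0
```

```bash
python3 -m crank '[[[0.002,-0.002,0],0,-0.4],[[0.002,-0.003,0],0,-0.4],[[0.002,-0.003,0],0,-0.4],[[0.002,-0.003,0],0,-0.4],[[0.002,-0.003,0],0,-0.4],[[0.002,-0.003,0],0,-0.4],[[0.002,-0.003,0],0,-0.4],[[0.002,-0.003,0],0,-0.4],[[0.002,-0.003,0],0,-0.4],[[0.002,-0.003,0],0,-0.4],[[0.002,-0.003,0],0,-0.4],[[0.002,-0.003,0],0,-0.4],[[0.002,-0.003,0],0,-0.4],[[0.002,-0.003,0],0,-0.4]]'|egrep 'ee|cont|grip|rot'
```

```text
ee_pos: [512.1, 59.5, 53.6]
tcp_rot: [[-0.027, 1.0, 0.001], [1.0, 0.027, -0.002], [-0.002, 0.001, -1.0]]
contact_force: [-2.4, -8.4, -1.4]
grip_force: 7.0
```

```bash
python3 -m crank '[[[-0.004,0,0],0,-0.4],[[-0.008,0,0],0,-0.4],[[-0.01,0,0],0,-0.4],[[-0.01,0,0],0,-0.4]]'|egrep 'ee|cont|grip|rot'
```

```text
ee_pos: [512.1, 59.5, 53.6]
tcp_rot: [[-0.028, 1.0, 0.001], [1.0, 0.028, -0.001], [-0.001, 0.0, -1.0]]
contact_force: [-3.2, -4.0, -2.1]
grip_force: 7.0
```

Now I'll relax the remainder, open partly and rise.

```bash
python3 -m crank '[[[-0.004,0,0],0,-0.4],[[-0.006,0,0.003],0,-0.4],[[-0.006,0,0.003],0,-0.4]]'|egrep 'ee|cont|grip|rot'; python3 -m crank '[[[0,0,0],0,0.2],[[0,0,0],0,0.2],[[0,0,0],0,0.2],[[0,0,0],0,0.2],[[0,0,0],0,0.2],[[0,0,0],0,0.2],[[0,0,0],0,0.2]]'|egrep 'ee|cont|wid'; python3 -m crank '[[[0,0,-0.3],0,0.2],[[0,0,-0.6],0,0.2],[[0,0,-0.9],0,0.2],[[0,0,-0.9],0,0.2],[[0,0,-0.9],0,0.2]]'
python3 - <<'E'
from h import *
s,c=snap('wrist','w5');np.savez('pics/w5s.npz',p=s['ee_pos'],R=s['tcp_rot'])
cv2.imwrite('pics/w5c.png',cv2.resize(cv2.imread('pics/w5.png')[40:300,180:400],None,fx=2.3,fy=2.3,interpolation=cv2.INTER_CUBIC))
E
```

```text
ee_pos: [512.1, 59.4, 53.5]
tcp_rot: [[-0.028, 1.0, 0.001], [1.0, 0.028, -0.001], [-0.001, 0.001, -1.0]]
contact_force: [-2.6, -4.0, -0.3]
grip_force: 7.0
ee_pos: [512.0, 60.4, 53.4]
contact_force: [-0.7, -0.2, 1.0]
width: 52.7
t: 19.77
ee_pos: [512.9, 60.7, 144.9]
tcp_rot: [[-0.03, 1.0, 0.004], [1.0, 0.03, 0.001], [0.001, 0.004, -1.0]]
contact_force: [0.4, -0.4, -0.8]
width: 52.7
grip_force: 0.0
```

View pics/w5c.png

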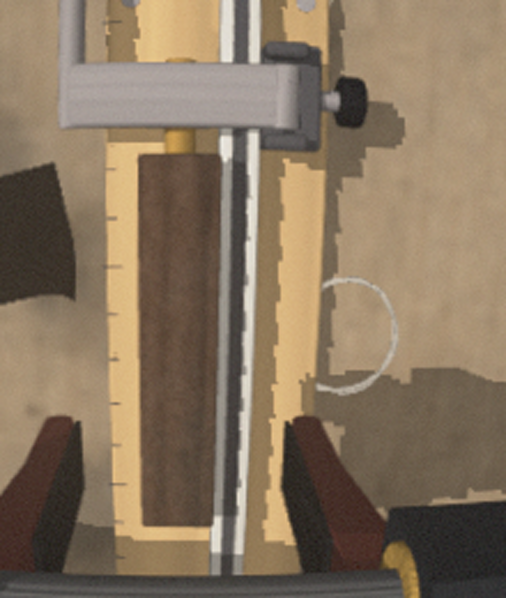

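```bash
python3 -m crank '[[[0.3,-0.1,0],0,-0.1],[[0.7,-0.3,0],0,-0.1],[[1,-0.38,0],0,-0.1],[[1,-0.38,0],0,-0.1],[[1,-0.38,0],0,-0.1]]'; python3 -m crank '[[[0.33,0,0],0,-0.1],[[0.33,0,0],0,-0.1],[[0.33,0,0.3],0,-0.1],[[0.33,0,0.6],0,-0.1],[[0.33,0,0.6],0,-0.1],[[0.33,0,0.6],0,-0.1]]'
```

```text
t: 20.23
ee_pos: [469.4, 160.9, 142.0]
tcp_rot: [[-0.034, 0.999, -0.002], [0.999, 0.034, -0.001], [-0.001, -0.002, -1.0]]
contact_force: [0.4, -0.6, 0.1]
width: 39.8
grip_force: 0.0
t: 20.73
ee_pos: [469.1, 190.1, 82.0]
tcp_rot: [[-0.027, 1.0, -0.004], [1.0, 0.027, -0.003], [-0.003, -0.004, -1.0]]
contact_force: [0.6, 0.2, 0.4]
width: 39.3
grip_force: 0.0
```

```bash
python3 -m crank '[[[0.03,0.02,0.2],0,-0.1],[[0.03,0.02,0.42],0,-0.1],[[0.03,0.02,0.42],0,-0.1],[[0.03,0.02,0.42],0,-0.1],[[0.03,0.02,0.42],0,-0.1],[[0.03,0.02,0.42],0,-0.1]]'; python3 -m crank '[[[0,0,0],0,-1],[[0,0,0],0,-1],[[0,0,0],0,-1],[[0,0,0],0,-1],[[0,0,0],0,-1],[[0,0,0],0,-1],[[0,0,0],0,-1]]' 5
```

```text
t: 21.23
ee_pos: [472.9, 195.3, 43.0]
tcp_rot: [[-0.029, 1.0, 0.002], [1.0, 0.029, 0.001], [0.001, 0.002, -1.0]]
contact_force: [-0.5, 0.3, -0.0]
width: 39.3
grip_force: 0.0
t: 21.82
ee_pos: [469.2, 195.3, 41.0]
tcp_rot: [[-0.03, 1.0, -0.005], [1.0, 0.03, -0.001], [-0.0, -0.005, -1.0]]
contact_force: [-7.2, 1.8, 6.7]
width: 10.1
grip_force: 5.0
```

```bash
python3 -m crank '[[[0,-0.02,0],0,-1],[[0,-0.02,-0.06],0,-1],[[0,-0.01,-0.12],0,-1],[[0,0,-0.17],0,-1],[[0,0.015,-0.23],0,-1],[[0,0.035,-0.29],0,-1],[[0,0.06,-0.34],0,-1],[[0,0.09,-0.39],0,-1],[[0,0.12,-0.44],0,-1],[[0,0.155,-0.49],0,-1],[[0,0.19,-0.53],0,-1],[[0,0.19,-0.53],0,-1]]'
```

```text
t: 22.82
ee_pos: [489.7, 195.9, 95.4]
tcp_rot: [[-0.03, 1.0, -0.003], [1.0, 0.03, 0.0], [0.0, -0.003, -1.0]]
contact_force: [-9.5, 0.3, 6.7]
width: 12.7
grip_force: 5.1
```

```bash
python3 -m crank '[[[0,-0.015,-0.02],0,-1],[[0,-0.015,-0.02],0,-1]]' |egrep 'ee|cont|wid'; python3 -m crank '[[[0,0.04,-0.035],0,-1],[[0,0.075,-0.07],0,-1],[[0,0.125,-0.1],0,-1],[[0,0.17,-0.135],0,-1],[[0,0.17,-0.135],0,-1]]'
```

```text
ee_pos: [489.2, 195.8, 97.1]
contact_force: [-5.9, -0.5, 2.5]
width: 9.7
t: 23.4
ee_pos: [507.2, 196.3, 111.1]
tcp_rot: [[-0.029, 1.0, 0.001], [1.0, 0.029, 0.001], [0.001, 0.001, -1.0]]
contact_force: [-4.9, 0.1, 7.7]
width: 9.5
grip_force: 5.0
```

```bash
python3 -m crank '[[[0,0.05,-0.045],0,-1],[[0,0.1,-0.07],0,-1],[[0,0.14,-0.085],0,-1],[[0,0.18,-0.095],0,-1],[[0,0.22,-0.105],0,-1],[[0,0.255,-0.11],0,-1],[[0,0.29,-0.115],0,-1],[[0,0.33,-0.12],0,-1],[[0,0.33,-0.12],0,-1]]'
```

```text
t: 24.15
ee_pos: [540.5, 197.0, 121.9]
tcp_rot: [[-0.029, 1.0, 0.001], [1.0, 0.029, -0.0], [-0.0, 0.001, -1.0]]
contact_force: [-0.5, -1.0, 2.9]
width: 9.9
grip_force: 5.0
```

```bash
python3 -m crank '[[[0,0,0],0,-0.1],[[0,0,0],0,-0.1],[[0,0,0],0,-0.1],[[0,0,0],0,-0.1],[[0,0,0],0,-0.1],[[0,0,-0.3],0,-0.1],[[0,0,-0.6],0,-0.1],[[0,0,-0.9],0,-0.1],[[0,0,-0.9],0,-0.1],[[0,0,-0.9],0,-0.1],[[0,0,-0.9],0,-0.1]]'; python3 -m crank '[[[-0.9,-0.5,-0.6],0,-0.1],[[-0.9,-0.5,-0.6],0,-0.1],[[-0.9,-0.5,-0.6],0,-0.1],[[-0.9,-0.5,-0.6],0,-0.1],[[-0.9,-0.5,-0.6],0,-0.1]]'
python3 - <<'E'
from h import *
s,c=snap('wrist','w6');s,c=snap('top','top6');s,c=snap('scene','s6')
a=cv2.resize(cv2.imread('pics/w6.png')[60:300,200:400],(400,480),interpolation=cv2.INTER_CUBIC)
b=cv2.resize(cv2.imread('pics/s6.png')[80:240,180:313],(400,480),interpolation=cv2.INTER_CUBIC)
cv2.imwrite('pics/e.png',np.hstack([a,b]))
E
```

```text
t: 25.07
ee_pos: [538.9, 197.3, 211.4]
tcp_rot: [[-0.03, 1.0, -0.0], [1.0, 0.03, 0.0], [0.0, -0.0, -1.0]]
contact_force: [-0.1, -0.4, 0.1]
width: 39.8
grip_force: 0.0
t: 25.48
ee_pos: [491.6, 104.6, 271.9]
tcp_rot: [[-0.027, 1.0, 0.0], [1.0, 0.027, 0.001], [0.001, 0.0, -1.0]]
contact_force: [0.3, 1.0, -0.5]
width: 39.0
grip_force: 0.0
```

View pics/e.png

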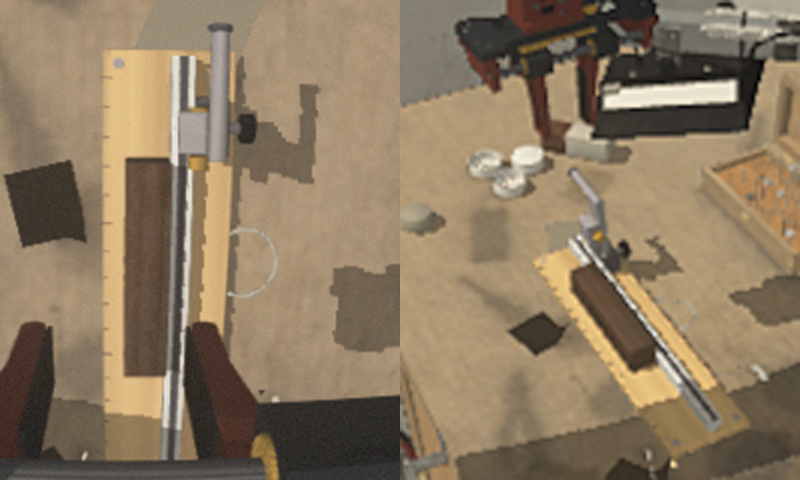

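The stop is upright, the block lies flush on the fence where it was gauged, and the gripper is clear.

```bash
python3 -m crank '[[[0,0,0],0,-0.1],[[0,0,0],0,-0.1],[[0,0,0],0,-0.1]]'|head -1; python3 -c "
from bench import order
print(order.sign_off())"
```

```text
t: 25.88
the job is handed in; nothing more can be done
None
```

The job is handed in at about 26 s: I flipped the stop down, pressed the block on the nose (about 6.6–8.4 N at the wrist, held about two seconds), and flipped the stop back up; the last picture shows the block flush on the fence at the gauged place, though the verdict was not reported back.

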